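# Load the inspection shuttle and hold it at the index

## Robot

A 6-joint arm with a two-finger parallel gripper is mounted at the origin on a cart in front of the work surface, level with it; the furniture and walls round the work are solid. World frame = base frame: x ahead of the robot, y to its left, z up, the work surface at z = 0. Lengths are in mm, angles in rad, forces in N, time in s.
With the tool pointing down it reaches from about 275 to 825 mm from the base axis. Payload 4.9 kg.
Tool frame: the origin (TCP) lies between the finger pads, 19 mm behind the fingertips; this is the grasp point; z points along the fingers, y is the line along which they close (so a half turn about z gives the same grasp; the last joint's range is limited). The gripper opens to 85 mm and grips with 20 to 120 N. Pads are 22 mm wide; open, the fingers measure 114 mm over their backs; the gripper's body (76 mm by 85 mm) begins 54 mm behind the grasp point. The pads swing forward as they close: fully open they stand 13 mm farther back than shut.
Start: joints at [-1.478, 0.326, -0.193, 1.052, 0, 1.437], TCP at [123.684, -535.93, 249.981] pointing down, gripper open.
Joint ranges: [-2.65, 2.65], [-0.97, 1.79], [-1.3, 1.35], [-1.93, 2.1], [-1.47, 1.37], [-3.14, 3.14]. Speed limits (rad/s): [2.57, 2.57, 3.14, 3.14, 3.14, 3.14].

## Interface

Orientations are given as [roll, pitch, yaw] about the fixed x, y, z axes, in that order (R = Rz(yaw) Ry(pitch) Rx(roll)).
In Python, from plant import sense, viewer, workorder gives the robot as it stands.
- The arm moves only by the tool step_arm, never from a script. Its argument "deltas" is one flat list of numbers, 7 for each row, row after row: the shift along the tool's x, y, z in mm, then the turn, a rotation vector about the tool's x, y, z in degrees, then the finger opening in mm, from 0 to 85.4. A call has 1 to 8 rows; each row shifts and turns the commanded pose from where the row before left it, along the tool's axes as they then stand; what a row does not reach is not made up. A row lasts 1/10 s, in which the tool goes at most 50 mm and 8.59 degrees, less where a joint would pass 70% of its speed; a pose out of reach is approached as far as the arm can. A call with a gripper value outside its range is refused whole. The fingers move at their own pace and stop on an object; the grip force is fixed at half the most. Time passes only in rows, so rows that do not move let the fingers close. It gives the time, the measured TCP pose, the force, the opening and the grip force at its end, in the units of the state.
- sense(): the state, without advancing time (a new reading comes with each control period).
- viewer.read_camera(name): name is "scene" or "top"; returns a dict with "pixels" (400x640x3 uint8, red, green, blue), "K" (3x3 intrinsics, pixels), "extrinsics" (4x4, takes a point from camera to world coordinates). Camera axes: x right, y up, looking along -z (the intrinsics and any distortion apply to the point x, -y, -z); pixel columns grow to the right and rows downward; lengths in mm; the calibration is good to about 2 mm. A picture is of the moment at which its call begins. There is no depth.
- workorder.finish_job(): hands the job in; it is judged then, once.
The state is a dict: "clock": time; "qpos": joint angles; "joint_vel": joint speeds; "effort": joint torques, N m; "ee_pos": TCP position; "ee_rot": TCP orientation; "contact_force": force on the tool from outside, world axes, zero at the start; "torque": the same for the moment, N m; "gripper_width": finger opening in mm; "gripper_force": force on a finger pad.
Only numpy, scipy, OpenCV 4.12 (cv2) and the standard library are available. Lean on these libraries where they do the work, as an engineer would, in place of code of your own. Each camera call takes 0.05 s, during which the arm holds its last target. There are 200 camera calls.

## Task

Stand the three white reagent bottles upright in the row of three pockets of the blue sprung carriage, one in each, while the carriage stays at the back of its bed. Then pull the carriage towards you by its upright black handle, against the return spring, until its black pointer lies over the red index block on the rail, and finish while still holding the handle there: do not let go. Leave the timer, the green tape roll and the red dish where they are.

Things in the scene. Friction and masses are not known exactly. Their poses are not given: they have to be found in the camera images.
- shuttle_bed: grey bed of the inspection shuttle, 270 x 258 mm, 12 mm thick, with two aluminium side rails (top 28 mm high, 262 mm long) and a 46 mm high wall at the back; fixed to the bench. Origin on the bench in the middle between the rails, 125 mm behind the front edge; its x axis points along the rails to the back (away from the robot), y to the left, z up. The carriage slides along its -x
- carriage: blue sprung carriage, 86 x 212 x 20 mm, with the black handle in front; slides along shuttle_bed's -x only. Origin under the middle of the row of pockets, 16 mm above the bench; axes as shuttle_bed. Home at the back: origin at x = +85 mm of shuttle_bed; end stop 90 mm nearer the front. A spring pulls it home at all times: about 3 N at home, rising by 0.6 N per 10 mm; it returns if let go
- pocket_1 (a point): left pocket (+y) of the row; point at the centre of the pocket's floor. Round pocket 56 mm wide and 14 mm deep in the top of the blue carriage (top face 14 mm above this point, 36 mm above the bench). Axes as shuttle_bed; moves with the carriage
- pocket_2 (a point): middle pocket, 66 mm beside pocket_1 and pocket_3; point at the centre of the pocket's floor. Round pocket 56 mm wide and 14 mm deep in the top of the blue carriage (top face 14 mm above this point, 36 mm above the bench). Axes as shuttle_bed; moves with the carriage
- pocket_3 (a point): right pocket (-y) of the row; point at the centre of the pocket's floor. Round pocket 56 mm wide and 14 mm deep in the top of the blue carriage (top face 14 mm above this point, 36 mm above the bench). Axes as shuttle_bed; moves with the carriage
- handle_top (a point): middle of the top edge of the carriage's upright black handle, 75 mm above the bench. The handle is a plate 14 mm thick along the pull direction and 60 mm wide, its black part from 35 to 75 mm above the bench; the two rods that join it to the carriage are below 31 mm. Its rear face is 45 mm in front of the carriage's front edge, its middle 95 mm in front of the row of pockets; axes as shuttle_bed
- pointer (a point): point on the carriage's black pointer, a 3 mm wide black bar that sticks out to the left over the left rail, in line with the row of pockets; this point is 42 mm above the bench over the middle of the rail. Axes as shuttle_bed
- red_index: red index block, 14 mm long along the rail, 20 mm wide, 10 mm high, clamped on top of the left rail at 28 mm height, 45 to 75 mm nearer the front than the pointer at home; fixed. Origin at the centre of its underside; axes as shuttle_bed
- bottle_a: small white reagent bottle with white screw cap, 43 mm diameter, 81 mm tall (body to 61 mm height, then cap 39 mm diameter), about 60 g, loose, upright on the bench; origin at the centre of its underside, z along its axis
- bottle_b: small white reagent bottle with white screw cap, 43 mm diameter, 81 mm tall (body to 61 mm height, then cap 39 mm diameter), about 60 g, loose, upright on the bench; origin at the centre of its underside, z along its axis
- bottle_c: small white reagent bottle with white screw cap, 43 mm diameter, 81 mm tall (body to 61 mm height, then cap 39 mm diameter), about 60 g, loose, upright on the bench; origin at the centre of its underside, z along its axis
- lab_timer: bystander: white kitchen-style timer, 66 x 62 x 18 mm, lying on the bench; origin under its centre
- green_tape: bystander: roll of green tape, 61 mm diameter, 13 mm high, lying on the bench; origin under its centre
- dish: bystander: red dish, 62 mm diameter, 15 mm high; origin under its centre

How it is judged:
By the outcome, as a careful person would: the job done as asked, in the order asked, and still so for the second after the job is handed in, while the arm keeps its last pose, push and grip.
It also fails if it takes over 72 s, if anything falls off the work surface, if the arm or the gripper's body presses on something with over 40 N, if the wrist force passes 120 N, or if a joint passes its speed limit or range.

## Working session

There is one attempt and no reset: what is moved stays moved. The work goes in short steps, Python scripts to look and compute and a tool call to move; the robot and the scene stay as the last step left them, time stands still between calls to the robot, and variables do not carry over. Pictures are saved under pics/ and viewed, at most 10 in all, crops included, and the job is handed in when it is done.

Besides the shell and the picture viewer there is one more tool, called after "Request:" by a JSON object that holds its "name" and its "arguments". step_arm: Moves the arm, as the interface text tells. Its arguments: {"type":"object","properties":{"deltas":{"type":"array","items":{"type":"number"}}},"required":["deltas"]}

```bash
mkdir -p pics
cat > h.py <<'E'
import numpy as np, cv2
from plant import sense, viewer, workorder
def snap(n,f):
    d=viewer.read_camera(n); cv2.imwrite('pics/'+f,d['pixels'][:,:,::-1]); np.savez(f'pics/{n}.npz',**{k:np.array(v) for k,v in d.items() if k in('K','extrinsics')}); print(d.keys()); return d
def ray(n,u,v,z):
    d=np.load(f'pics/{n}.npz'); K=d['K'];E=d['extrinsics']
    c=np.linalg.inv(K)@[u,v,1]; w=E[:3,:3]@[c[0],-c[1],-c[2]]; o=E[:3,3]
    return o+w*(z-o[2])/w[2]
def proj(n,p):
    d=np.load(f'pics/{n}.npz'); K=d['K'];E=d['extrinsics']
    q=E[:3,:3].T@(np.array(p)-E[:3,3]); q=K@[q[0],-q[1],-q[2]]; return q[:2]/q[2]
E
python3 - <<'E'
from h import *
for n in('scene','top'):
    d=snap(n,n+'0.png'); print(d['K'],d['extrinsics'])
    for k in d:
        if k not in('pixels','K','extrinsics'): print(k,d[k])
print(sense())
E
```

```text
dict_keys(['pixels', 'K', 'extrinsics'])
[[447.30146555   0.         329.28865752]
 [  0.         447.30146555 196.83715615]
 [  0.           0.           1.        ]] [[-6.28424500e-01  5.14002862e-01 -5.83852468e-01 -8.52739331e+01]
 [-7.77577770e-01 -4.35687959e-01  4.53374916e-01  5.24859061e+02]
 [-2.13414855e-02  7.38902605e-01  6.73474187e-01  7.77151044e+02]
 [ 0.00000000e+00  0.00000000e+00  0.00000000e+00  1.00000000e+00]]
dict_keys(['pixels', 'K', 'extrinsics'])
[[455.855628     0.         314.74058357]
 [  0.         455.855628   200.67250086]
 [  0.           0.           1.        ]] [[-9.23462702e-03  9.92867417e-01 -1.18865531e-01  3.84435540e+02]
 [-9.99950944e-01 -9.59491474e-03 -2.45911665e-03  6.57775812e+01]
 [-3.58208143e-03  1.18836991e-01  9.92907316e-01  1.28695524e+03]
 [ 0.00000000e+00  0.00000000e+00  0.00000000e+00  1.00000000e+00]]
{'clock': 0.1, 'qpos': array([-1.47820759e+00,  3.26872189e-01, -1.93460356e-01,  1.05201254e+00,
        3.37117929e-05,  1.43660715e+00]), 'joint_vel': array([-4.89100263e-04,  6.72807770e-05,  1.15214722e-03, -1.73173966e-03,
        3.12809840e-04,  6.39666257e-04]), 'effort': array([-7.73538450e-04, -4.44241118e+01,  2.63036871e+01,  7.94324500e-03,
       -1.60977520e-04,  5.73499136e-06]), 'ee_pos': array([ 123.64282792, -535.42613301,  249.28773178]), 'ee_rot': array([-3.14006233e+00, -2.40611766e-04,  2.26777699e-01]), 'contact_force': array([-1.25382123, -0.01505015,  0.94277469]), 'torque': array([ 0.00317387, -0.01064155,  0.01908999]), 'gripper_force': 0.0, 'gripper_width': 85.11234851690895}
```

View pics/top0.png

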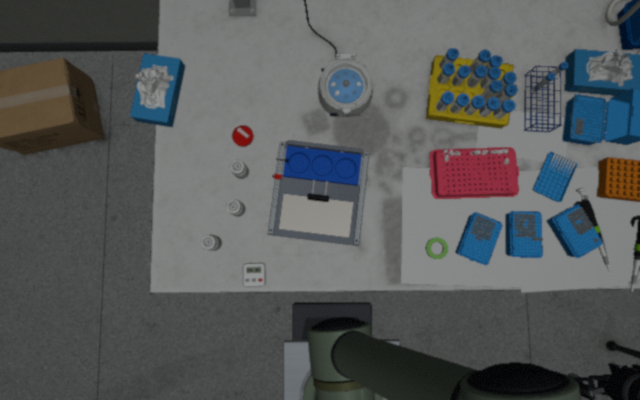

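View pics/scene0.png

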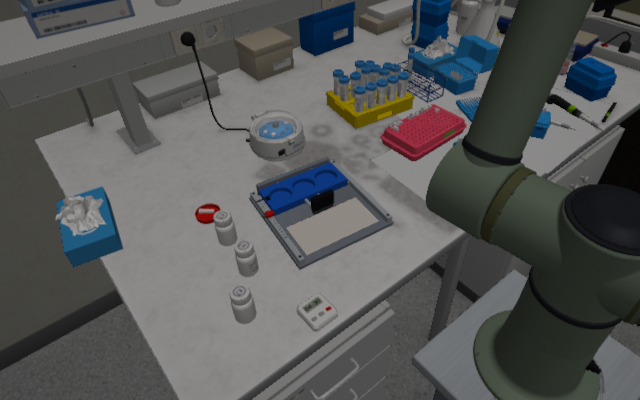

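Top: the bottles are at about (239,170), (235,208), (211,242), the carriage at (320,165), the handle at (318,197) and the red index at (278,177). I'll enlarge both views.

Run:
```python
import cv2
a=cv2.imread('pics/top0.png')[125:255,195:375]; cv2.imwrite('pics/t1.png',cv2.resize(a,None,fx=4.4,fy=4.4,interpolation=3))
a=cv2.imread('pics/scene0.png')[150:330,190:400]; cv2.imwrite('pics/s1.png',cv2.resize(a,None,fx=3.3,fy=3.3,interpolation=3))
```

```text
(no output)
```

View pics/t1.png

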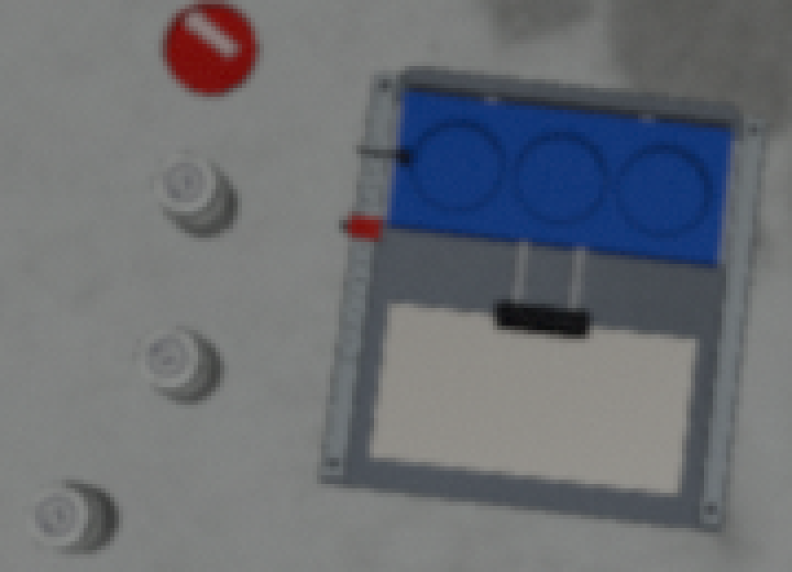

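View pics/s1.png

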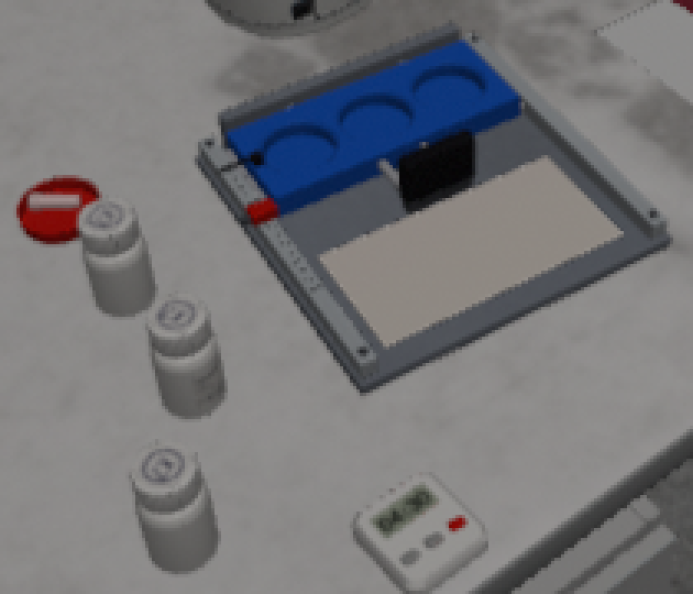

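Run:
```python
from h import *
np.set_printoptions(precision=1,suppress=True)
T=lambda x,y,z:ray('top',195+x/4.4,125+y/4.4,z)
S=lambda x,y,z:ray('scene',190+x/3.3,150+y/3.3,z)
for n,t,s,z in [('capA',(184,183),(108,215),81),('capB',(168,357),(180,316),81),('capC',(60,515),(166,466),81),
 ('p1',(457,167),(298,154),36),('p2',(561,178),(376,124),36),('p3',(665,191),(450,92),36),
 ('handle',(543,307),(438,142),75),('pointer',(380,152),(240,157),42),('red',(365,227),(262,205),38),
 ('FL',(322,482),(363,388),12),('FR',(720,528),(669,240),12)]:
    print(n,T(*t,z),S(*s,z))
P=[T(457,167,36)[:2],T(561,178,36)[:2],T(665,191,36)[:2]]
d=P[0]-P[2]; print('spacing',np.linalg.norm(d)/2,'yaw of y axis',np.degrees(np.arctan2(-d[0],d[1])))
d=(T(322,482,12)-T(720,528,12)); print(np.linalg.norm(d),np.degrees(np.arctan2(-d[0],d[1])))
d=(S(363,388,12)-S(669,240,12)); print(np.linalg.norm(d),np.degrees(np.arctan2(-d[0],d[1])))
```

```text
capA [623.2 277.5  81. ] [624.7 275.5  81. ]
capB [516.3 286.   81. ] [514.8 285.1  81. ]
capC [421.6 349.7  81. ] [421.3 350.4  81. ]
p1 [640.7 112.2  36. ] [636.  117.9  36. ]
p2 [632.9  46.3  36. ] [625.6  52.9  36. ]
p3 [623.9 -19.4  36. ] [618.6 -14.   36. ]
handle [545.4  58.8  75. ] [543.8  55.6  75. ]
pointer [649.6 160.6  42. ] [655.3 156.   42. ]
red [602.3 170.4  38. ] [605.6 169.7  38. ]
FL [443.  199.8  12. ] [442.1 201.4  12. ]
FR [411.6 -52.1  12. ] [409.4 -47.9  12. ]
spacing 66.36592440701487 yaw of y axis -7.260601483471991
253.8946424085479 -7.108177277597857
251.4137890977068 -7.470897158806595
```

The two cameras agree to within 2 mm on the bottles. The row spacing comes out at 66.4 mm against 66 given. Bed yaw is about -7.2°, and pocket_2 is about (633, 47).

```bash
cat >> h.py <<'E'
from scipy.spatial.transform import Rotation as R
def plan(tgts,w,p=None,rot=None):
    """tgts: list of (x,y,z,yaw_deg,nrows)"""
    s=sense(); p=np.array(s['ee_pos'] if p is None else p,float); r=R.from_euler('xyz',s['ee_rot'] if rot is None else rot)
    for x,y,z,yaw,n in tgts:
        t=np.array([x,y,z]); rt=R.from_euler('xyz',[np.pi,0,np.radians(yaw)])
        v=np.degrees((r.inv()*rt).as_rotvec()) ; p0=p.copy()
        for i in range(n):
            pn=p0+(t-p0)*(i+1)/n; d=r.inv().apply(pn-p)
            print(*[float(round(a,1)) for a in (*d,*(v/n))],w,sep=', ')
            r=r*R.from_rotvec(np.radians(v/n)); p=pn
E
python3 - <<'E'
from h import *
plan([(300,-220,230,45,8),(430,160,200,82.8,8),(421.5,350,160,82.8,6)],85)
E
```

```text
30.3, -33.5, 2.5, -0.0, -0.0, -4.0, 85
32.6, -31.3, 2.5, -0.0, -0.0, -4.0, 85
34.7, -28.9, 2.5, -0.0, -0.0, -4.0, 85
36.6, -26.4, 2.4, -0.0, -0.0, -4.0, 85
38.4, -23.8, 2.4, -0.0, -0.0, -4.0, 85
40.0, -21.1, 2.4, -0.0, -0.0, -4.0, 85
41.3, -18.2, 2.4, -0.0, -0.0, -4.0, 85
42.5, -15.3, 2.4, -0.0, -0.0, -4.0, 85
45.1, -22.1, 3.7, 0.0, 0.0, -4.7, 85
46.7, -18.3, 3.7, 0.0, 0.0, -4.7, 85
48.1, -14.4, 3.7, 0.0, 0.0, -4.7, 85
49.1, -10.4, 3.7, 0.0, 0.0, -4.7, 85
49.8, -6.3, 3.7, 0.0, 0.0, -4.7, 85
50.2, -2.2, 3.7, 0.0, 0.0, -4.7, 85
50.2, 2.0, 3.8, 0.0, 0.0, -4.7, 85
49.8, 6.1, 3.8, 0.0, 0.0, -4.7, 85
31.2, -5.4, 6.7, 0.0, 0.0, -0.0, 85
31.2, -5.4, 6.7, 0.0, 0.0, -0.0, 85
31.2, -5.4, 6.7, 0.0, 0.0, -0.0, 85
31.2, -5.4, 6.7, 0.0, 0.0, -0.0, 85
31.2, -5.4, 6.7, 0.0, 0.0, -0.0, 85
31.2, -5.4, 6.7, 0.0, 0.0, -0.0, 85
```

Request:
{"name": "step_arm", "arguments": {"deltas": [30,-33,2.5,0,0,-4,85,33,-31,2.5,0,0,-4,85,35,-29,2.5,0,0,-4,85,37,-26,2.5,0,0,-4,85,38,-24,2.5,0,0,-4,85,40,-21,2.5,0,0,-4,85,41,-18,2.5,0,0,-4,85,42,-15,2.5,0,0,-4,85]}}

```text
clock: 0.9
ee_pos: [300.7, -220.4, 229.8]
ee_rot: [3.142, -0.0, 0.788]
contact_force: [0.7, -0.0, -0.3]
gripper_width: 85.0
gripper_force: 0.0
```

Request:
{"name": "step_arm", "arguments": {"deltas": [44,-21,4,0,0,-4.7,85,45,-17,4,0,0,-4.7,85,46,-14,4,0,0,-4.7,85,47,-10,4,0,0,-4.7,85,48,-6,4,0,0,-4.7,85,48,-2,4,0,0,-4.7,85,48,2,4,0,0,-4.7,85,48,6,4,0,0,-4.7,85]}}

```text
clock: 1.7
ee_pos: [427.0, 144.4, 197.7]
ee_rot: [3.142, 0.0, 1.445]
contact_force: [1.3, -0.3, 0.4]
gripper_width: 85.2
gripper_force: 0.0
```

Request:
{"name": "step_arm", "arguments": {"deltas": [34,-5.2,9.5,0,0,0,85,34,-5.2,9.5,0,0,0,85,34,-5.2,9.5,0,0,0,85,34,-5.2,9.5,0,0,0,85,34,-5.2,9.5,0,0,0,85,33,-5.2,9.5,0,0,0,85,0,0,0,0,0,0,85]}}

```text
clock: 2.4
ee_pos: [421.2, 350.5, 139.4]
ee_rot: [-3.14, -0.0, 1.446]
contact_force: [0.5, -0.8, 0.3]
gripper_width: 85.5
gripper_force: 0.0
```

Request:
{"name": "step_arm", "arguments": {"deltas": [0,0,16,0,0,0,85,0,0,16,0,0,0,85,0,0,16,0,0,0,85,0,0,16,0,0,0,85,0,0,16,0,0,0,85,0,0,12,0,0,0,85]}}

```text
clock: 3.0
ee_pos: [421.8, 346.6, 48.0]
ee_rot: [-3.141, 0.001, 1.441]
contact_force: [1.3, 0.4, -0.3]
gripper_width: 85.0
gripper_force: 0.0
```

Request:
{"name": "step_arm", "arguments": {"deltas": [0,0,0,0,0,0,20,0,0,0,0,0,0,20,0,0,0,0,0,0,20,0,0,0,0,0,0,20,0,0,0,0,0,0,20,0,0,0,0,0,0,20,0,0,0,0,0,0,20,0,0,0,0,0,0,20]}}

```text
clock: 3.8
ee_pos: [423.0, 348.1, 50.1]
ee_rot: [3.14, -0.001, 1.442]
contact_force: [-1.2, -0.4, 5.8]
gripper_width: 41.5
gripper_force: 60.5
```

Request:
{"name": "step_arm", "arguments": {"deltas": [0,0,-10,0,0,0,20,0,0,-20,0,0,0,20,0,0,-25,0,0,0,20,0,0,-25,0,0,0,20,-15,11,-10,0,0,0,20,-25,18,0,0,0,0,20,-30,22,0,0,0,0,20,-30,22,0,0,0,0,20]}}

```text
clock: 4.6
ee_pos: [481.9, 238.1, 139.7]
ee_rot: [3.141, -0.0, 1.443]
contact_force: [1.5, -0.2, -0.4]
gripper_width: 41.3
gripper_force: 60.6
```

Request:
{"name": "step_arm", "arguments": {"deltas": [-33,24,0,0,0,0,20,-33,24,0,0,0,0,20,-33,24,0,0,0,0,20,-33,24,0,0,0,0,20,-33,24,0,0,0,0,20,-33,24,0,0,0,0,20,-25,18,0,0,0,0,20,0,0,0,0,0,0,20]}}

```text
clock: 5.4
ee_pos: [615.5, -6.9, 139.4]
ee_rot: [3.14, 0.001, 1.437]
contact_force: [0.4, 0.3, -0.8]
gripper_width: 41.1
gripper_force: 60.7
```

Run:
```python
from h import *
d=snap('scene','s2.png'); a=cv2.imread('pics/s2.png')[60:260,200:460]; cv2.imwrite('pics/s2c.png',cv2.resize(a,None,fx=3,fy=3,interpolation=3))
plan([(624.7,-18,130,82.8,1)],20)
```

```text
dict_keys(['pixels', 'K', 'extrinsics'])
-11.6, 12.2, 9.1, 0.0, -0.0, -0.4, 20
```

View pics/s2c.png

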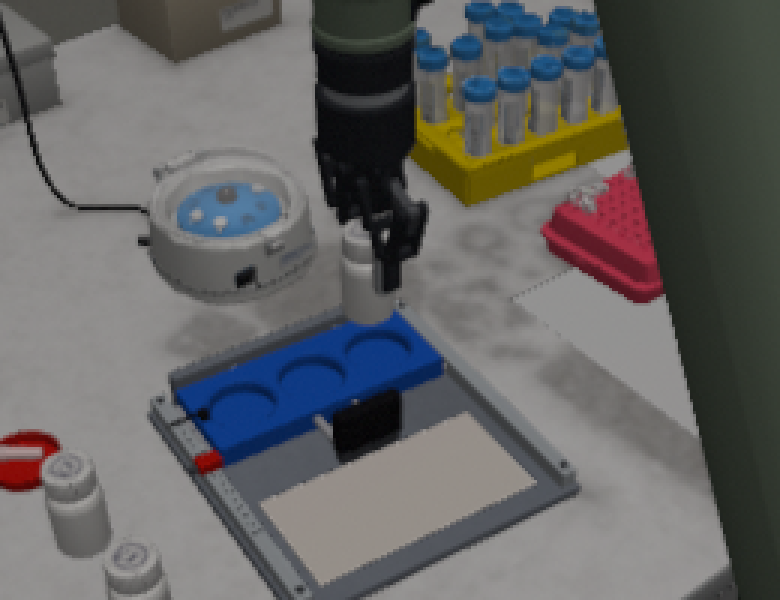

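The bottle hangs upright at crop (368,270), above pocket 3 at (378,348). I'll check the pocket rim estimates by projection.

Run:
```python
from h import *
a=np.linspace(0,2*np.pi,73)
for c in [(641.3,113),(633,47.5),(624.7,-18)]:
    q=np.array([(proj('scene',(c[0]+28*np.cos(t),c[1]+28*np.sin(t),36))-[200,60])*3 for t in a]); print(q.min(0).round(),q.max(0).round())
```

```text
[208. 382.] [276. 427.]
[279. 354.] [345. 398.]
[346. 328.] [411. 369.]
```

Request:
{"name": "step_arm", "arguments": {"deltas": [-6,6,5,0,0,0,20,-5.5,6,10,0,0,0,20,0,0,12,0,0,0,20,0,0,12,0,0,0,20,0,0,10,0,0,0,20,0,0,8,0,0,0,20,0,0,6,0,0,0,20,0,0,4,0,0,0,20]}}

```text
clock: 6.25
ee_pos: [623.8, -15.9, 71.9]
ee_rot: [-3.141, 0.0, 1.442]
contact_force: [-10.0, 0.5, 33.0]
gripper_width: 41.1
gripper_force: 64.6
```

Run:
```python
from h import *
s=sense(); print(s['ee_pos'],s['contact_force']); plan([(624.7,-18,70,82.8,1)],20)
```

```text
[623.79145351 -15.92918565  71.91143305] [-10.01722228   0.52988036  32.98256488]
-1.9, 1.2, 1.9, -0.0, 0.0, -0.2, 20
```

Request:
{"name": "step_arm", "arguments": {"deltas": [0,0,-0.8,0,0,0,20,0,0,0,0,0,0,20,0,0,0,0,0,0,50,0,0,0,0,0,0,56,0,0,0,0,0,0,62,0,0,0,0,0,0,62]}}

```text
clock: 6.85
ee_pos: [624.1, -16.0, 72.8]
ee_rot: [3.142, -0.0, 1.442]
contact_force: [-0.1, -0.3, 0.0]
gripper_width: 62.0
gripper_force: 0.0
```

Request:
{"name": "step_arm", "arguments": {"deltas": [0,0,-10,0,0,0,62,0,0,-15,0,0,0,62,0,0,-20,0,0,0,62,0,0,-25,0,0,0,62,10,-7,-15,0,0,0,70,30,-20,0,0,0,0,85,30,-20,0,0,0,0,85,30,-20,0,0,0,0,85]}}

```text
clock: 7.65
ee_pos: [569.4, 93.4, 158.4]
ee_rot: [3.141, -0.001, 1.441]
contact_force: [0.4, -0.0, -0.4]
gripper_width: 84.9
gripper_force: 0.0
```

Run:
```python
from h import *
d=snap('scene','s3.png'); a=cv2.imread('pics/s3.png')[100:300,190:450]; cv2.imwrite('pics/s3c.png',cv2.resize(a,None,fx=3,fy=3,interpolation=3))
plan([(515.5,285.5,150,82.8,6)],85)
```

```text
dict_keys(['pixels', 'K', 'extrinsics'])
29.9, -12.2, 1.5, -0.0, -0.0, 0.0, 85
29.9, -12.2, 1.5, -0.0, -0.0, 0.0, 85
29.9, -12.3, 1.4, -0.0, -0.0, 0.0, 85
29.9, -12.3, 1.4, -0.0, -0.0, 0.0, 85
29.9, -12.3, 1.4, -0.0, -0.0, 0.0, 85
29.9, -12.3, 1.4, -0.0, -0.0, 0.0, 85
```

View pics/s3c.png

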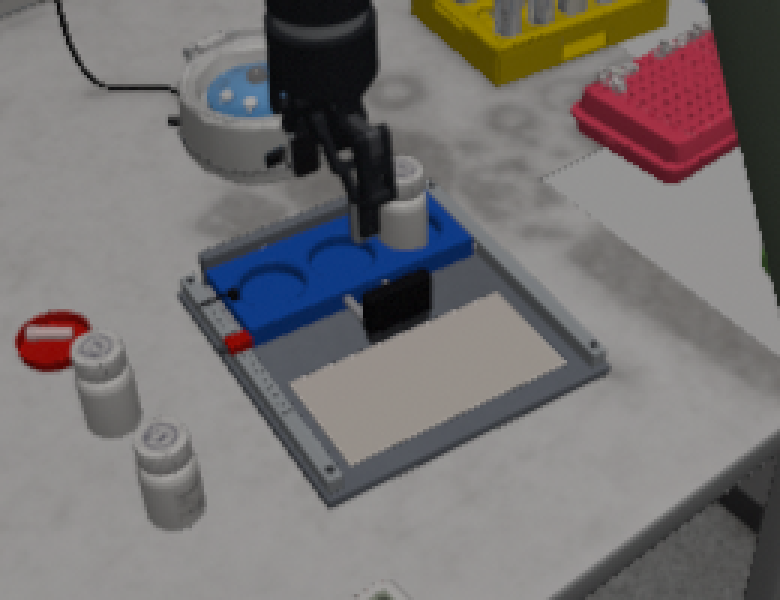

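Run:
```python
from h import *
for z in (22,36):
    a=np.linspace(0,2*np.pi,73)
    f=lambda r,zz,c=(624.4,-17):np.array([(proj('scene',(c[0]+r*np.cos(t),c[1]+r*np.sin(t),zz))-[190,100])*3 for t in a])
    q=f(21.5,z);k=f(19.5,z+81);print(z,'bottom',q.min(0).round(),q.max(0).round(),'cap',k.min(0).round(),k.max(0).round())
```

```text
22 bottom [383. 226.] [433. 257.] cap [382. 153.] [429. 181.]
36 bottom [383. 213.] [433. 245.] cap [381. 139.] [429. 168.]
```

Bottle C is seated in pocket 3: its cap top edge is at y≈156, against 153 expected when seated and 139 if it stood on the rim. Next is bottle B.

Request:
{"name": "step_arm", "arguments": {"deltas": [30,-12,1.5,0,0,0,85,30,-12,1.5,0,0,0,85,30,-12.5,1.5,0,0,0,85,30,-12.5,1.5,0,0,0,85,30,-12.5,1.5,0,0,0,85,29.5,-12,1,0,0,0,85,0,0,0,0,0,0,85,0,0,0,0,0,0,85]}}

```text
clock: 8.5
ee_pos: [519.9, 280.1, 149.4]
ee_rot: [-3.142, 0.0, 1.444]
contact_force: [0.4, 0.4, 0.0]
gripper_width: 84.9
gripper_force: 0.0
```

Request:
{"name": "step_arm", "arguments": {"deltas": [0,0,16,0,0,0,85,0,0,17,0,0,0,85,0,0,17,0,0,0,85,0,0,17,0,0,0,85,0,0,17,0,0,0,85,0,0,10,0,0,0,85,0,0,8,0,0,0,85]}}

```text
clock: 9.2
ee_pos: [520.8, 278.4, 46.8]
ee_rot: [-3.141, 0.0, 1.44]
contact_force: [0.2, 0.2, 0.1]
gripper_width: 85.2
gripper_force: 0.0
```

Request:
{"name": "step_arm", "arguments": {"deltas": [0,0,0,0,0,0,20,0,0,0,0,0,0,20,0,0,0,0,0,0,20,0,0,0,0,0,0,20,0,0,0,0,0,0,20,0,0,0,0,0,0,20,0,0,0,0,0,0,20,0,0,0,0,0,0,20]}}

```text
clock: 10.0
ee_pos: [521.6, 279.7, 48.4]
ee_rot: [3.14, -0.001, 1.442]
contact_force: [-0.3, -1.1, 6.6]
gripper_width: 41.4
gripper_force: 60.6
```

Request:
{"name": "step_arm", "arguments": {"deltas": [0,0,-10,0,0,0,20,0,0,-20,0,0,0,20,0,0,-25,0,0,0,20,0,0,-25,0,0,0,20,-10,6,-10,0,0,0,20,-20,12,0,0,0,0,20,-25,16,0,0,0,0,20,-25,16,0,0,0,0,20]}}

```text
clock: 10.8
ee_pos: [560.1, 192.0, 137.0]
ee_rot: [-3.141, 0.001, 1.442]
contact_force: [0.1, 0.5, -0.1]
gripper_width: 41.3
gripper_force: 60.6
```

Request:
{"name": "step_arm", "arguments": {"deltas": [-25,16,0,0,0,0,20,-25,16,0,0,0,0,20,-25,16,0,0,0,0,20,-25,16,0,0,0,0,20,-25,16,0,0,0,0,20,-15,9,0,0,0,0,20,0,0,0,0,0,0,20,0,0,0,0,0,0,20]}}

```text
clock: 11.6
ee_pos: [629.6, 43.2, 136.8]
ee_rot: [-3.14, -0.0, 1.441]
contact_force: [0.3, 0.6, 0.2]
gripper_width: 41.3
gripper_force: 60.7
```

Run:
```python
from h import *
d=snap('scene','s4.png'); a=cv2.imread('pics/s4.png')[80:230,220:420]; cv2.imwrite('pics/s4c.png',cv2.resize(a,None,fx=4,fy=4,interpolation=3))
print(sense()['ee_pos']); plan([(632.3,42.2,70,82.8,1)],20)
p=sense()['ee_pos']
for o in (0,3,5.3):
    c=p+np.array([.125,.992,0])*o+[0,0,81-48]; print(o,(proj('scene',c)-[220,80])*4)
```

```text
dict_keys(['pixels', 'K', 'extrinsics'])
[629.42346883  43.86301944 136.89746746]
-1.3, 3.2, 66.9, -0.1, -0.0, -0.2, 20
0 [330.65429826 247.6734269 ]
3 [326.16578122 249.32866673]
5.3 [322.71799225 250.60011509]
```

View pics/s4c.png

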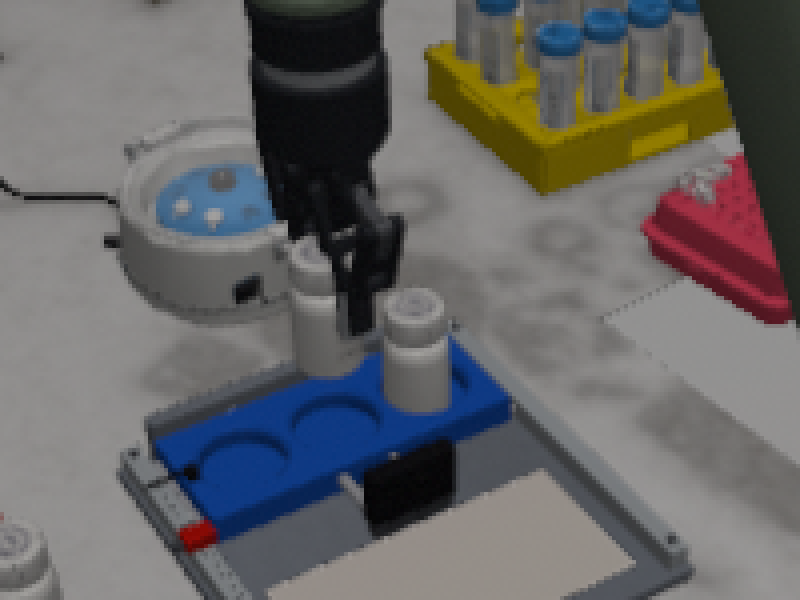

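The middle bottle's axis is at x≈322 in the crop, which confirms the 5 mm offset in the grip. Pocket 3 is still well seated.

Request:
{"name": "step_arm", "arguments": {"deltas": [-1.3,3.2,6,0,0,0,20,0,0,10,0,0,0,20,0,0,13,0,0,0,20,0,0,13,0,0,0,20,0,0,10,0,0,0,20,0,0,7,0,0,0,20,0,0,5,0,0,0,20,0,0,2.5,0,0,0,20]}}

```text
clock: 12.45
ee_pos: [633.0, 41.5, 70.3]
ee_rot: [-3.141, 0.0, 1.441]
contact_force: [-5.8, -0.9, 15.7]
gripper_width: 41.3
gripper_force: 62.0
```

Request:
{"name": "step_arm", "arguments": {"deltas": [0,0,-0.5,0,0,0,20,0,0,0,0,0,0,50,0,0,0,0,0,0,56,0,0,0,0,0,0,62,0,0,0,0,0,0,62,0,0,-10,0,0,0,62,0,0,-15,0,0,0,62,0,0,-20,0,0,0,62]}}

```text
clock: 13.25
ee_pos: [632.6, 41.5, 116.6]
ee_rot: [-3.14, 0.0, 1.442]
contact_force: [0.5, 0.3, -0.4]
gripper_width: 61.6
gripper_force: 0.0
```

Request:
{"name": "step_arm", "arguments": {"deltas": [0,0,-20,0,0,0,62,10,-1,-15,0,0,0,70,30,-5,0,0,0,0,85,40,-7,0,0,0,0,85,40,-7,0,0,0,0,85,40,-7,0,0,0,0,85,40,-7,0,0,0,0,85,30,-5,0,0,0,0,85]}}

```text
clock: 14.05
ee_pos: [623.9, 277.2, 152.3]
ee_rot: [3.141, -0.001, 1.443]
contact_force: [0.2, -0.5, 0.3]
gripper_width: 84.8
gripper_force: 0.0
```

Run:
```python
from h import *
s=sense(); print(s['ee_pos']); plan([(624,276.5,47,82.8,1)],85)
```

```text
[623.86849335 277.23460893 152.2793953 ]
-0.8, 0.1, 105.3, 0.0, -0.0, -0.1, 85
```

Request:
{"name": "step_arm", "arguments": {"deltas": [0,0,16,0,0,0,85,0,0,18,0,0,0,85,0,0,18,0,0,0,85,0,0,18,0,0,0,85,0,0,17,0,0,0,85,0,0,10,0,0,0,85,0,0,7,0,0,0,85,0,0,0,0,0,0,85]}}

```text
clock: 14.85
ee_pos: [623.8, 274.5, 46.8]
ee_rot: [-3.141, 0.0, 1.442]
contact_force: [-0.8, 0.1, 0.1]
gripper_width: 85.0
gripper_force: 0.0
```

Request:
{"name": "step_arm", "arguments": {"deltas": [0,0,0,0,0,0,20,0,0,0,0,0,0,20,0,0,0,0,0,0,20,0,0,0,0,0,0,20,0,0,0,0,0,0,20,0,0,0,0,0,0,20,0,0,0,0,0,0,20,0,0,0,0,0,0,20]}}

```text
clock: 15.65
ee_pos: [625.0, 274.9, 48.4]
ee_rot: [3.14, -0.001, 1.442]
contact_force: [0.4, -0.2, 5.8]
gripper_width: 41.4
gripper_force: 60.8
```

Run:
```python
from h import *
s=sense(); print(s['ee_pos']); plan([(641.3,113,47,82.8,1)],85)
```

```text
[624.95549744 274.9239691   48.41766339]
-158.5, 37.1, 1.3, 0.1, -0.1, -0.2, 85
```

Request:
{"name": "step_arm", "arguments": {"deltas": [0,0,-10,0,0,0,20,0,0,-20,0,0,0,20,0,0,-25,0,0,0,20,0,0,-25,0,0,0,20,-10,2,-10,0,0,0,20,-20,5,0,0,0,0,20,-25,6,0,0,0,0,20,-25,6,0,0,0,0,20]}}

```text
clock: 16.45
ee_pos: [632.1, 191.4, 136.7]
ee_rot: [-3.141, 0.001, 1.442]
contact_force: [-0.4, 0.2, -0.0]
gripper_width: 41.3
gripper_force: 60.7
```

Request:
{"name": "step_arm", "arguments": {"deltas": [-25,6,0,0,0,0,20,-25,6,0,0,0,0,20,-20,4,0,0,0,0,20,-10,2,0,0,0,0,20,0,0,0,0,0,0,20,0,0,0,0,0,0,20]}}

```text
clock: 17.05
ee_pos: [640.0, 111.5, 137.0]
ee_rot: [-3.141, -0.0, 1.442]
contact_force: [-1.0, 0.7, -0.6]
gripper_width: 41.4
gripper_force: 60.7
```

Run:
```python
from h import *
s=sense(); print(s['ee_pos']); plan([(641.1,111.2,70,82.8,1)],85)
```

```text
[639.95160784 111.5142549  137.03383141]
-0.2, 1.2, 67.0, -0.0, -0.0, -0.2, 85
```

Request:
{"name": "step_arm", "arguments": {"deltas": [0,1,6,0,0,0,20,0,0,10,0,0,0,20,0,0,13,0,0,0,20,0,0,13,0,0,0,20,0,0,10,0,0,0,20,0,0,7,0,0,0,20,0,0,5,0,0,0,20,0,0,2.5,0,0,0,20]}}

```text
clock: 17.85
ee_pos: [641.1, 111.0, 70.3]
ee_rot: [-3.141, 0.0, 1.441]
contact_force: [-4.9, -0.4, 16.2]
gripper_width: 41.2
gripper_force: 61.7
```

Request:
{"name": "step_arm", "arguments": {"deltas": [0,0,-0.5,0,0,0,20,0,0,0,0,0,0,50,0,0,0,0,0,0,56,0,0,0,0,0,0,62,0,0,0,0,0,0,62,0,0,-10,0,0,0,62,0,0,-15,0,0,0,62,0,0,-20,0,0,0,62]}}

```text
clock: 18.65
ee_pos: [640.9, 111.1, 117.3]
ee_rot: [-3.141, 0.0, 1.442]
contact_force: [-0.6, -0.2, 0.7]
gripper_width: 62.5
gripper_force: 0.0
```

Request:
{"name": "step_arm", "arguments": {"deltas": [0,0,-20,0,0,0,62,0,-5,-20,0,0,0,62,0,-30,-10,0,0,0,62,0,-40,0,0,0,0,62,0,-40,0,0,0,0,62,0,-40,0,0,0,0,62,0,-40,0,0,0,0,62,0,0,0,0,0,0,62]}}

```text
clock: 19.45
ee_pos: [442.0, 136.5, 166.8]
ee_rot: [-3.137, 0.001, 1.444]
contact_force: [-0.2, -0.4, 0.1]
gripper_width: 61.8
gripper_force: 0.0
```

Run:
```python
from h import *
snap('top','t5.png'); snap('scene','s5.png')
b=cv2.imread('pics/top0.png'); a=cv2.imread('pics/t5.png')[140:220,250:380]; s=cv2.imread('pics/s5.png')[130:220,230:376]
a=cv2.resize(a,(780,int(80*6)),interpolation=3)[:290]; s=cv2.resize(s,(780,480),interpolation=3)[:310]
cv2.imwrite('pics/c5.png',np.vstack([a,s])); print(sense()['ee_pos'])
```

```text
dict_keys(['pixels', 'K', 'extrinsics'])
dict_keys(['pixels', 'K', 'extrinsics'])
[448.13754761 136.50116805 167.86652746]
```

View pics/c5.png

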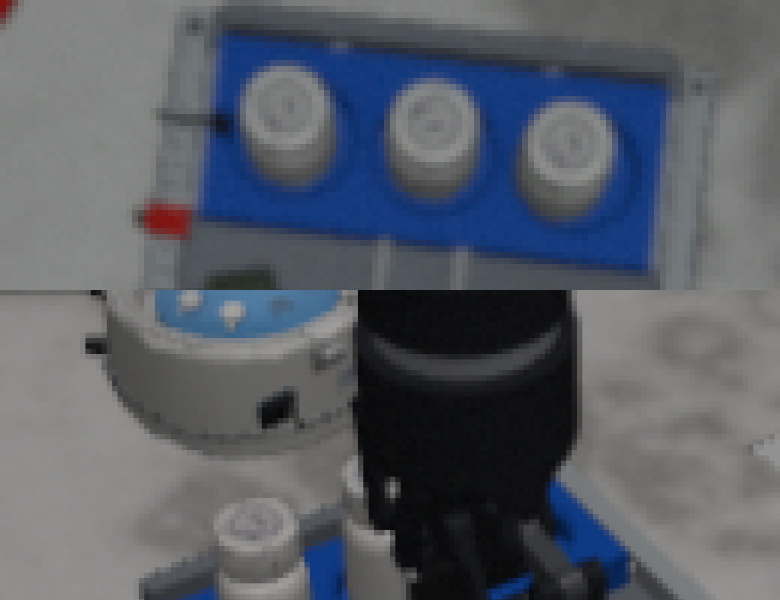

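All three bottles stand in their pockets. The pointer is at crop y≈118 and the red block's centre at about (168,218). Next I go above the handle.

Request:
{"name": "step_arm", "arguments": {"deltas": [-8,12,0,0,0,0,48,-16,25,0,0,0,0,48,-16,25,0,0,0,0,48,-16,25,0,0,0,0,48,-9.5,14.5,0,0,0,0,48,0,0,0,0,0,0,48,0,0,0,0,0,0,48]}}

```text
clock: 20.25
ee_pos: [541.1, 57.2, 166.0]
ee_rot: [-3.141, -0.0, 1.44]
contact_force: [-0.6, -1.0, 0.4]
gripper_width: 48.3
gripper_force: 0.0
```

Run:
```python
from h import *
s=sense(); print(s['ee_pos'],s['gripper_width']); plan([(540,58.5,57,82.8,1)],48)
C=lambda x,y,z:ray('top',250+x/6,140+y/6,z)
ex=np.array([.992,-.125,0])
pt=C(185,118.5,42)
for y in (204,235): print(y,(pt-C(168,y,38))@ex, (pt-C(168,y,28))@ex)
```

```text
[541.13910261  57.23979626 166.01087054] 48.26880967648441
1.1, -1.3, 109.0, -0.0, -0.0, -0.3, 48
204 40.10919702935972 38.42535613175191
235 54.53909703918367 52.97079190692965
```

Request:
{"name": "step_arm", "arguments": {"deltas": [1,-1,14,0,0,0,48,0,0,18,0,0,0,48,0,0,18,0,0,0,48,0,0,18,0,0,0,48,0,0,16,0,0,0,48,0,0,13,0,0,0,48,0,0,8,0,0,0,48,0,0,4,0,0,0,48]}}

```text
clock: 21.05
ee_pos: [538.8, 59.5, 56.6]
ee_rot: [-3.141, 0.0, 1.442]
contact_force: [0.4, -0.8, -0.1]
gripper_width: 47.7
gripper_force: 0.0
```

Request:
{"name": "step_arm", "arguments": {"deltas": [0,0,0,0,0,0,30,0,0,0,0,0,0,24,0,0,0,0,0,0,18,0,0,0,0,0,0,14,0,0,0,0,0,0,10,0,0,0,0,0,0,5,0,0,0,0,0,0,5,0,0,0,0,0,0,5]}}

```text
clock: 21.85
ee_pos: [540.4, 59.2, 58.1]
ee_rot: [3.139, -0.0, 1.441]
contact_force: [2.3, -0.3, 5.9]
gripper_width: 13.5
gripper_force: 59.0
```

Request:
{"name": "step_arm", "arguments": {"deltas": [0,-1,0,0,0,0,5,0,-2,0,0,0,0,5,0,-3,0,0,0,0,5,0,-3,0,0,0,0,5,0,-3,0,0,0,0,5,0,-3,0,0,0,0,5,0,-3,0,0,0,0,5,0,-3,0,0,0,0,5]}}

```text
clock: 22.65
ee_pos: [519.9, 61.9, 58.1]
ee_rot: [3.138, -0.0, 1.441]
contact_force: [4.5, -0.4, 5.0]
gripper_width: 13.4
gripper_force: 58.9
```

Request:
{"name": "step_arm", "arguments": {"deltas": [0,-3,0,0,0,0,5,0,-3,0,0,0,0,5,0,-3,0,0,0,0,5,0,-3,0,0,0,0,5,0,-3,0,0,0,0,5,0,-3,0,0,0,0,5,0,-2,0,0,0,0,5,0,-1,0,0,0,0,5]}}

```text
clock: 23.45
ee_pos: [499.4, 64.6, 58.1]
ee_rot: [3.138, -0.0, 1.441]
contact_force: [5.3, -0.6, 4.0]
gripper_width: 13.1
gripper_force: 58.7
```

Request:
{"name": "step_arm", "arguments": {"deltas": [0,-1,0,0,0,0,5,0,-1.5,0,0,0,0,5,0,-1.5,0,0,0,0,5,0,-0.5,0,0,0,0,5,0,0,0,0,0,0,5,0,0,0,0,0,0,5]}}

```text
clock: 24.05
ee_pos: [495.0, 65.2, 58.0]
ee_rot: [3.138, -0.0, 1.441]
contact_force: [5.2, -0.4, 3.8]
gripper_width: 13.3
gripper_force: 58.9
```

Run:
```python
from h import *
snap('top','t6.png'); snap('scene','s6.png')
a=cv2.imread('pics/t6.png')[150:200,260:380]; s=cv2.imread('pics/s6.png')[150:240,240:370]
a=cv2.resize(a,(600,250),interpolation=3); s=cv2.resize(s,(505,350),interpolation=3)
s=cv2.copyMakeBorder(s,0,0,0,95,0)
cv2.imwrite('pics/c6.png',np.vstack([a,s])); print(sense())
```

```text
dict_keys(['pixels', 'K', 'extrinsics'])
dict_keys(['pixels', 'K', 'extrinsics'])
{'clock': 24.15, 'qpos': array([-1.70119026e-02,  4.54456991e-01, -5.69041753e-01,  5.43533134e-01,
       -9.58503792e-05,  1.68322780e+00]), 'joint_vel': array([-0.00085331,  0.00139379, -0.00067147, -0.0001346 , -0.0007056 ,
        0.0004922 ]), 'effort': array([  0.66237029, -39.86737847,  13.68604481,   1.81756876,
         0.08253126,  -0.0918453 ]), 'ee_pos': array([495.0658805 ,  65.16051459,  58.06571286]), 'ee_rot': array([ 3.13784122e+00, -3.27105930e-04,  1.44135338e+00]), 'contact_force': array([ 5.59275972, -0.9299192 ,  4.92513636]), 'torque': array([-0.08114086, -0.75178826, -0.11609782]), 'gripper_force': 58.93156170845032, 'gripper_width': 13.605438343255889}
```

View pics/c6.png

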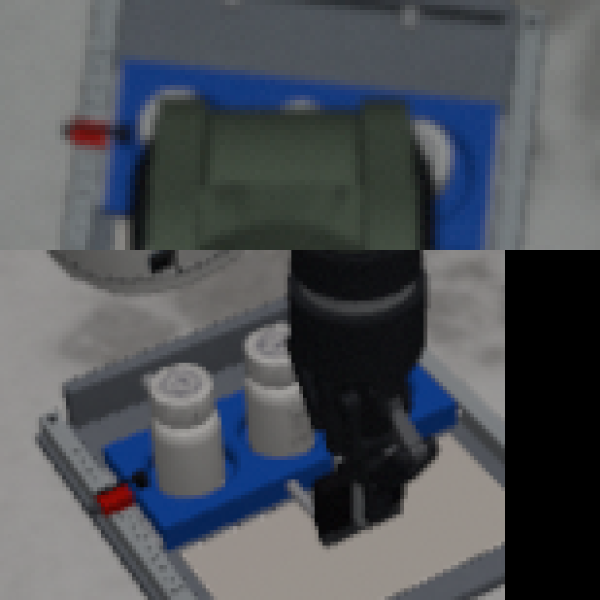

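The pointer is close to the red block's rear edge, at top crop (75,126). I'll read the pixels to get the exact offset.

Run:
```python
from h import *
for n in('t5','t6'):
    a=cv2.imread(f'pics/{n}.png').astype(int)
    r=range(156,184) if n=='t5' else range(170,184)
    print(n)
    for y in r: print(y,[f'{a[y,x,2]}/{a[y,x,1]}' for x in range(273,288,1)])
```

```text
t5
156 ['132/134', '132/135', '131/133', '127/129', '115/116', '102/106', '105/110', '109/115', '111/118', '110/116', '102/104', '97/103', '71/83', '38/66', '22/57']
157 ['133/135', '131/133', '129/131', '120/122', '109/111', '103/106', '105/111', '104/109', '109/114', '112/118', '104/107', '97/102', '67/79', '32/58', '17/54']
158 ['133/134', '130/132', '119/120', '102/103', '89/92', '92/96', '97/102', '100/106', '101/106', '103/107', '95/99', '88/93', '59/71', '28/46', '21/45']
159 ['132/135', '131/133', '122/124', '98/98', '77/79', '74/76', '73/76', '73/77', '76/80', '76/79', '70/74', '67/70', '42/49', '18/29', '20/34']
160 ['132/135', '131/134', '130/131', '115/116', '94/96', '89/93', '83/87', '74/79', '76/80', '76/80', '69/72', '56/61', '37/40', '21/22', '20/25']
161 ['132/133', '131/133', '129/132', '121/124', '103/106', '102/106', '102/107', '99/104', '100/104', '92/96', '88/92', '67/76', '40/49', '21/28', '16/25']
162 ['131/133', '131/134', '130/131', '123/126', '105/109', '103/107', '107/113', '111/118', '109/113', '97/101', '95/100', '72/84', '39/57', '18/39', '16/36']
163 [
[... 4677 characters left out ...]
5/69', '102/66', '90/75', '61/68', '33/57', '17/48', '11/46', '15/45', '20/47']
180 ['128/130', '116/117', '109/111', '110/111', '108/108', '107/106', '104/102', '99/96', '88/92', '62/76', '31/61', '20/57', '20/54', '16/47', '14/43']
181 ['128/129', '111/113', '108/113', '109/115', '107/112', '107/112', '104/108', '102/107', '89/99', '58/76', '29/61', '24/59', '20/56', '15/45', '13/34']
182 ['127/128', '109/111', '107/111', '112/117', '109/115', '109/114', '103/108', '100/106', '85/96', '54/75', '31/63', '19/58', '20/55', '15/46', '12/30']
183 ['125/127', '108/111', '107/112', '112/117', '111/118', '110/116', '103/108', '101/105', '82/94', '48/72', '28/61', '18/57', '24/56', '14/40', '6/19']
```

The pointer already lies over the block but about 1.3 mm behind its middle, so I'll pull 1.5 mm more.

Request:
{"name": "step_arm", "arguments": {"deltas": [0,-0.8,0,0,0,0,5,0,-0.7,0,0,0,0,5,0,0,0,0,0,0,5,0,0,0,0,0,0,5,0,0,0,0,0,0,5]}}

```text
clock: 24.65
ee_pos: [493.6, 65.4, 58.1]
ee_rot: [3.138, -0.0, 1.441]
contact_force: [5.6, -0.7, 4.0]
gripper_width: 13.1
gripper_force: 58.9
```

Run:
```python
from h import *
snap('top','t7.png'); snap('scene','s7.png')
a=cv2.imread('pics/t7.png')[165:190,265:295]; s=cv2.imread('pics/s7.png')[150:240,240:370]; s2=cv2.imread('pics/s7.png')[188:218,254:290]
r=lambda i,w,h:cv2.resize(i,(w,h),interpolation=3)
top=np.hstack([r(a,360,300),r(s2,360,300)]); cv2.imwrite('pics/c7.png',np.vstack([top,cv2.copyMakeBorder(r(s,433,300),0,0,0,287,0)]))
t5=cv2.imread('pics/t5.png').astype(float);t7=cv2.imread('pics/t7.png').astype(float)
d=(t5-t7)[172:180,275:279,2].clip(0).sum(1); print(d,(d*np.arange(172,180)).sum()/d.sum()); s=sense(); print(s['ee_pos'],s['contact_force'],s['gripper_width'])
```

```text
dict_keys(['pixels', 'K', 'extrinsics'])
dict_keys(['pixels', 'K', 'extrinsics'])
[  0.   3.  28. 140. 169.  60.   6.   2.] 175.68872549019608
[493.63320363  65.35398942  58.04771792] [ 6.09173798 -0.3914521   5.0225343 ] 13.538181614164891
```

View pics/c7.png

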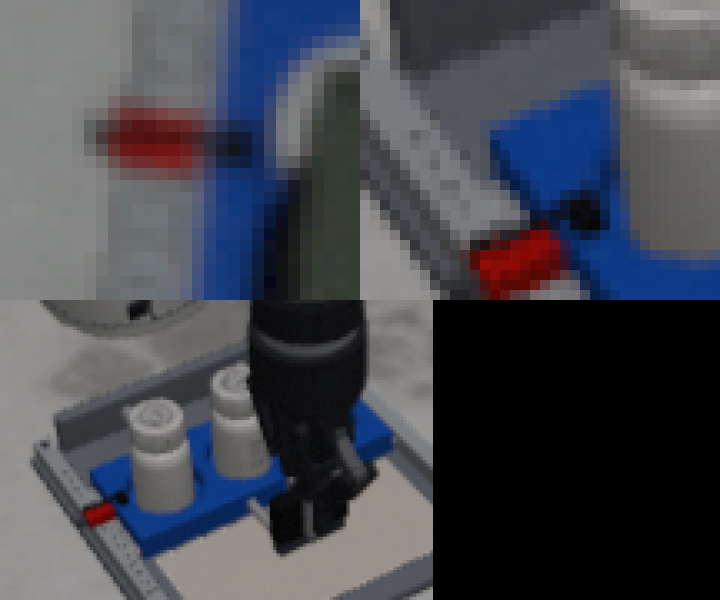

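Top view: the pointer crosses the middle of the red block. I'll cross-check with the oblique camera numerically.

Run:
```python
from h import *
from scipy.optimize import fsolve
ex=np.array([.992,-.125,0]);ey=np.array([.125,.992,0])
for cam,f0,f1,box in(('scene','scene0','s7',(205,225,258,280)),('top','top0','t7',(168,184,270,286))):
    a=cv2.imread(f'pics/{f0}.png').astype(float);b=cv2.imread(f'pics/{f1}.png').astype(float)
    y0,y1,x0,x1=box; red=(a[...,2]-a[...,1])[y0:y1,x0:x1].clip(20)-20
    Y,X=np.mgrid[y0:y1,x0:x1]; red*= a[y0:y1,x0:x1,2]>60
    c=np.array([(red*X).sum(),(red*Y).sum()])/red.sum()
    def hullc(p):
        q=np.array([proj(cam,[p[0],p[1],0]+i*7*ex+j*10*ey+[0,0,z]) for i in(-1,1) for j in(-1,1) for z in(28,38)])
        h=cv2.convexHull(q.astype(np.float32)); m=cv2.moments(h); return np.array([m['m10'],m['m01']])/m['m00']
    p=fsolve(lambda p:hullc(p)-c,[603,170],epsfcn=1e-3)
    w=(a-b)[y0:y1,x0:x1,2].clip(12)-12; w*=red>40
    d=np.array([(w*X).sum(),(w*Y).sum()])/w.sum()
    pt=ray(cam,*d,42); print(cam,c,p,d,pt,'pointer minus red along x:',(pt[:2]-p)@ex[:2], 'y',(pt[:2]-p)@ey[:2],w.sum())
```

```text
scene [268.95341385 213.30589105] [607.59203453 170.31471404] [267.96200345 211.26943005] [606.51088124 172.61978811  42.        ] pointer minus red along x: -1.3606383256868153 y 2.1514893199042535 579.0
top [277.46208531 176.20521327] [604.25457583 172.1858424 ] [277.10917031 175.65938865] [604.2485782  172.43459077  42.        ] pointer minus red along x: -0.03704319775477171 y 0.24600867852778002 229.0
```

```bash
python3 -c "
from h import *
print(workorder.finish_job())"
```

```text
the job is handed in; nothing more can be done
None
```

The job is handed in: all three bottles stand in their pockets, and the carriage is held by its handle with the pointer within about 1.5 mm of the middle of the red index block.

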